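# Cramp up a lattice frame with four clicks of a ratchet bar clamp

### The job

Pick up the small lattice frame lightly by its middle bar (a hard squeeze bruises the thin wood) and set it down gently, flat on the assembly board between the jaws of the bar clamp, with the middle bar in line from the sprung pad to the fixed jaw. Then swing the clamp's ratchet lever round by its upright grip exactly four clicks on from where it rests, no fifth, so that the pad presses the frame up against the fixed jaw. Finish while still holding the lever's grip there, and leave everything else on the bench where it is.

Things in the scene. Friction and masses are not known exactly. Their poses are not given: they have to be found in the camera images.
- frame_mid (a point): Centre, 12 mm above the underside, of the loose lattice frame: brown wood, 130 (its x) x 140 (its y) x 24 mm high, 0.16 kg, flat on the bench. Its middle bar, 12 mm wide, 24 high, runs along its y through the centre; the 43 mm openings beside it are clear within 30 mm of the centre along y. A light grip (20 to 30 N a finger) carries it; over 120 N in all bruises it.
- station: White coated board, 240 x 350 x 18 mm, fixed on the bench, with a steel bar clamp lying flat on it. Origin: on the bench under the middle of the frame's place, which is 18 mm higher; z up; y = clamping direction, from the pad to the fixed jaw. The bar runs along y at x = +105 mm, jaw arms reach from it to x = 0; they are at most 52 mm above the bench, wheel and lock screw 80 mm.
- jaw_face (a point): Middle of the fixed jaw's steel face, which looks along the station's -y: at station x = 0, y = +72 mm, 33 mm above the bench; the face is 64 mm wide and 28 mm high.
- pad: Sprung, rubber-faced pad, 32 mm wide, 22 high. Origin: middle of its face, which looks along the station's +y at x = 0, 33 mm above the bench. At the start it stands 148 or 152 mm from the fixed jaw's face. It advances 4 mm a click; once the frame is against the fixed jaw it springs back instead (about 3 N per mm).
- lever: Ratchet lever. Origin: on its upright pivot, 50 mm above the bench, at station x = 0, y = -145 mm. Steel arm 62 to 70 mm above the bench. It is driven clockwise seen from above: the arm points about along the station's -y at first (11 or 29 degrees from it towards -x) and its end goes towards -x. The pawl stops it from turning back.
- lever_grip (a point): Centre of the lever's upright grip, a dark wooden cylinder 25 mm across, 52 mm tall (73 to 125 mm above the bench), 120 mm from the pivot. The ratchet clicks every 18 degrees of swing, the first about 18 from the start. The push needed here grows to 4 to 14 N before a click, falls suddenly by about 4 N at it and stays low for the next 5 mm.
- pawl (a joint): The ratchet's spring pawl (rad): about -0.05 with its nose seated in a tooth; rises to about 0.09 just before each click, then drops back.
- hammer: Bystander, to be left alone: hammer, about 270 mm long, wooden handle. Origin: middle of its underside.
- pliers: Bystander, to be left alone: pair of pliers with black grips, about 160 mm long. Origin: middle of its underside.
- glue_bottle: Bystander, to be left alone: white glue bottle, 54 mm across, 150 mm tall, standing. Origin: middle of its underside.
- offcut: Bystander, to be left alone: light wooden offcut, 110 x 55 x 32 mm. Origin: middle of its underside.
- batten: Bystander, to be left alone: wooden batten, 190 x 28 x 18 mm. Origin: middle of its underside.
- try_square: Bystander, to be left alone: try square, dark wooden stock 110 mm, steel blade 160 mm. Origin: middle of its underside.
- tape_measure: Bystander, to be left alone: grey pocket tape measure, 68 x 32 x 66 mm, standing. Origin: middle of its underside.

How it is judged:
On the way, in this order (a step that is already met when the one before it is completed fails the run):
1. the frame lies flat on the board between the jaws, let go (x of frame_mid in the frame of station between -0.015 and 0.015 m and z of frame_mid in the frame of station between 0.027 and 0.033 m and angle between frame_mid's own z axis and vertical below 0.06 rad and angle between the y axis of frame_mid and the y axis of station, either way round below 0.1 rad and y of frame_mid in the frame of station between -0.014 and 0.006 m and contact force between the fingers and frame below 0.2 N), for 0.2 s.
2. the lever has been advanced four clicks with the frame cramped (distance of lever_grip from where it was at the start of the episode above 0.1318 m and (value of joint pawl below 0 rad or distance of lever_grip from where it was at the start of the episode above 0.1471 m) and contact force between pad and frame above 4 N), for 0.2 s.
At the end, for the whole second after the job is handed in: Frame flat on the board, centre within 15 mm of the line pad to fixed jaw, square within 6 degrees, within 3 mm of touching the fixed jaw, pad pressing it over 4 N; lever past its fourth click from the start, not the fifth, fingers touching it (over 1 N) and not the frame (all of step 2 and x of frame_mid in the frame of station between -0.015 and 0.015 m and z of frame_mid in the frame of station between 0.027 and 0.033 m and angle between frame_mid's own z axis and vertical below 0.06 rad and angle between the y axis of frame_mid and the y axis of station, either way round below 0.1 rad and y of frame_mid in the frame of station between -0.001 and 0.005 m and distance of lever_grip from where it was at the start of the episode below 0.1637 m and contact force between the fingers and lever above 1 N and contact force between the fingers and frame below 0.2 N); the arm keeps its last pose, push and grip.
It fails at once if the lever goes past a fifth click (distance of lever_grip from where it was at the start of the episode above 0.1684 m).
It fails at once if the frame is squeezed or pushed hard (fingers' contact force over 120 N) (contact force between the fingers and frame above 120 N).
It fails at once if the frame is dropped (contact force between the fingers and frame below 0.1 N and linear speed of frame above 0.5 m/s).
It fails at once if a bystander is moved by more than 30 mm (distance of any of hammer, pliers, glue_bottle, offcut, batten, try_square, tape_measure from where it was at the start of the episode above 0.03 m).
It also fails if it takes over 67 s, if anything falls off the work surface, if the arm or the gripper's body presses on something with over 40 N, if the wrist force passes 120 N, or if a joint passes its speed limit or range.

### The arm

A 6-joint arm with a two-finger parallel gripper is mounted at the origin on the work surface. World frame = base frame: x ahead of the robot, y to its left, z up, the work surface at z = 0. Lengths are in m, angles in rad, forces in N, time in s.
With the tool pointing down it reaches from about 0.375 to 0.975 m from the base axis. Payload 3.8 kg.
Tool frame: the origin (TCP) lies at the very end of the fingers, on their centre line; the grasp point (between the pads) lies behind it (bot.tcp_to_grasp is the y of the grasp point in the tool frame, in m); y points along the fingers, z is the direction in which the jaws open and shut, and the axes are right-handed (so a half turn about y gives the same grasp; the last joint's range is limited). The gripper opens to 85 mm and grips with 20 to 120 N. Pads are 22 mm wide; open, the fingers measure 114 mm over their backs; the gripper's body (76 mm by 85 mm) begins 54 mm behind the grasp point. The pads swing forward as they close: fully open they stand 13 mm farther back than shut.
Start: joints at [-1.166, 0.264, 1.604, -0, 1.274, -0.037], TCP at [0.289, -0.61, 0.231] pointing down, gripper open.
Joint ranges: [-2.63, 2.63], [-0.94, 2.18], [0.31, 2.57], [-1.31, 4.45], [0, 2.66], [-2.55, 2.55]. Speed limits (rad/s): [2.57, 2.57, 3.14, 3.14, 3.14, 3.14].

### API

Orientations are given as a rotation vector (axis times angle).
In Python, from workcell import bot, optics, workorder gives the robot as it stands.
- The arm moves only by the shell command python3 -m handwheel 'ROWS' [FORCE]. ROWS is JSON, a list of rows, each a list of 7 numbers: the shift along the tool's x, y, z in m, then the turn, a rotation vector about the tool's x, y, z in rad, then the opening, from 0 (shut) to 1 (fully open). A call has 1 to 8 rows; each row shifts and turns the commanded pose from where the row before left it, along the tool's axes as they then stand; what a row does not reach is not made up. A row lasts 1/8 s, in which the tool goes at most 62.5 mm and 10.7 degrees, less where a joint would pass 70% of its speed; a pose out of reach is approached as far as the arm can. A call with a gripper value outside its range is refused whole. The fingers move at their own pace and stop on an object; FORCE is the grip in N (left out, the last holds). Time passes only in rows, so rows that do not move let the fingers close. It gives the time, the measured TCP pose, the force and the opening at its end, in the units of the state.
- bot.read_state(): the state, without advancing time (a new reading comes with each control period).
- optics.read_camera(name): name is "scene" or "top"; returns a dict with "image" (384x512x3 uint8, red, green, blue), "z_map" (384x512 float32, m along the optical axis (not along the pixel's ray), 0 where there is no reading), "mtx" (3x3 intrinsics, pixels), "world_from_camera" (4x4, takes a point from camera to world coordinates). Camera axes: x right, y down, z forward; pixel columns grow to the right and rows downward; lengths in m; the calibration is good to about 2 mm. A picture is of the moment at which its call begins.
- workorder.finish_job(): hands the job in, once; it reports no verdict.
The state is a dict: "time": time; "q": joint angles; "joint_vel": joint speeds; "joint_torque": joint torques, N m; "tool_pos": TCP position; "tcp_rot": TCP orientation; "wrist_force": force on the tool from outside, world axes, zero at the start; "torque": the same for the moment, N m; "width": opening from 0.0 (shut) to 1.0 (fully open).
Only numpy, scipy, OpenCV 4.12 (cv2) and the standard library are available. Lean on these libraries where they do the work, as an engineer would, in place of code of your own. Each camera call takes 0.05 s, during which the arm holds its last target.

## Working session

There is one attempt and no reset: what is moved stays moved. The work goes in short steps, Python scripts to look and compute and a shell command to move; the robot and the scene stay as the last step left them, time stands still between calls to the robot, and variables do not carry over. Pictures are saved under pics/ and viewed, and the job is handed in when it is done.

```bash
ls && mkdir -p pics && python3 - <<'E'
from workcell import bot, optics, workorder
import cv2, numpy as np
s=bot.read_state()
for k,v in s.items(): print(k,np.round(v,4))
print(bot.tcp_to_grasp)
for n in("scene","top"):
    c=optics.read_camera(n)
    cv2.imwrite(f"pics/{n}0.png",c["image"][:,:,::-1])
    np.savez(f"{n}0.npz",**c)
    print(n,np.round(c["mtx"],1).tolist(),np.round(c["world_from_camera"],3).tolist())
E
```

```text
pics
time 0.0
q [-1.1659  0.2648  1.6054  0.      1.2737 -0.0369]
joint_vel [-0.0011 -0.0006 -0.      0.0017 -0.0003 -0.0009]
joint_torque [-1.60000e-03 -5.15116e+01 -3.67311e+01 -3.00000e-04  1.29000e-02
  0.00000e+00]
tool_pos [ 0.2883 -0.6095  0.23  ]
tcp_rot [-0.4444  1.9791 -1.9746]
wrist_force [0.4363 0.1244 0.1537]
torque [ 0.0131 -0.032   0.0043]
width 1.0019
-0.0187
scene [[470.1, 0.0, 252.9], [0.0, 470.1, 190.6], [0.0, 0.0, 1.0]] [[0.265, 0.812, -0.519, 1.433], [0.964, -0.232, 0.129, -0.229], [-0.016, -0.535, -0.845, 1.498], [0.0, 0.0, 0.0, 1.0]]
top [[348.5, 0.0, 252.8], [0.0, 348.5, 195.9], [0.0, 0.0, 1.0]] [[-0.017, -0.989, 0.144, 0.404], [-1.0, 0.017, -0.002, -0.011], [-0.001, -0.144, -0.99, 1.039], [0.0, 0.0, 0.0, 1.0]]
```

View pics/top0.png

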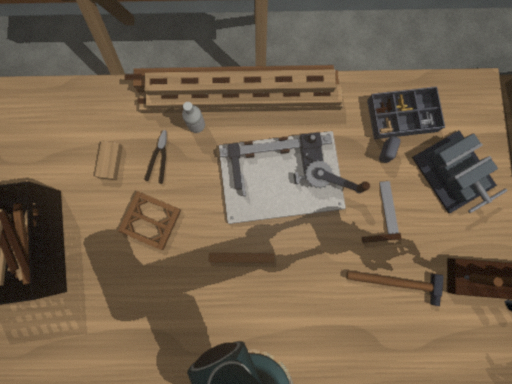

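View pics/scene0.png

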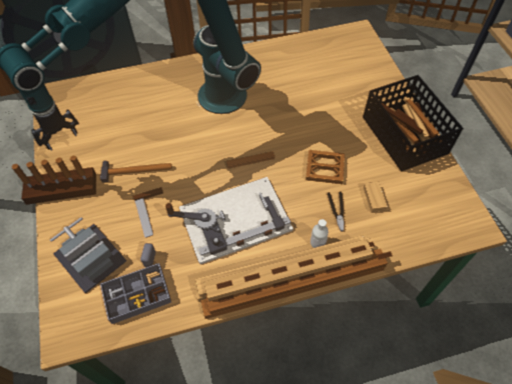

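The top view shows the frame at about (150,220), the board near (281,177), the fixed jaw at (236,168), the lever pivot at (316,173) and the grip at (364,187). I'll zoom in to get exact points.

```bash
python3 - <<'E'
import cv2, numpy as np
c=np.load("top0.npz")
im=c["image"][:,:,::-1]
cv2.imwrite("pics/z_st.png",cv2.resize(im[122:232,210:380],None,fx=4.6,fy=4.6,interpolation=cv2.INTER_CUBIC))
cv2.imwrite("pics/z_fr.png",cv2.resize(im[180:260,105:195],None,fx=6,fy=6,interpolation=cv2.INTER_CUBIC))
c=np.load("scene0.npz");im=c["image"][:,:,::-1]
cv2.imwrite("pics/z_sc.png",cv2.resize(im[140:265,155:355],None,fx=4,fy=4,interpolation=cv2.INTER_CUBIC))
E
```

```text
(no output)
```

View pics/z_st.png

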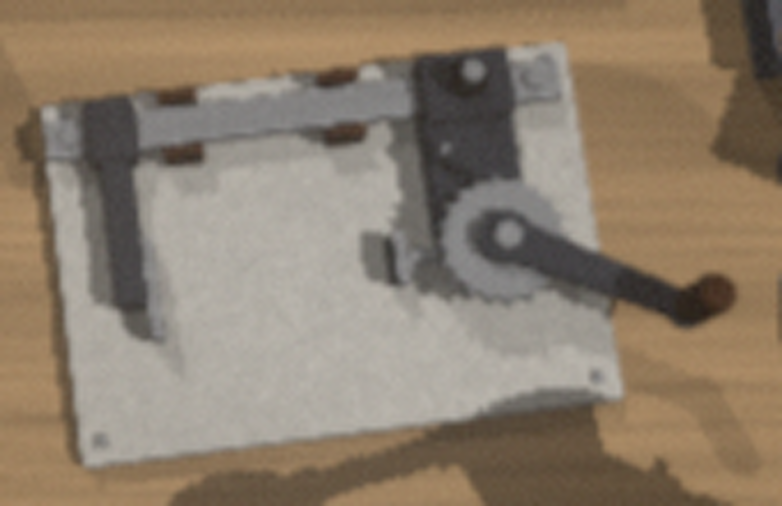

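View pics/z_fr.png

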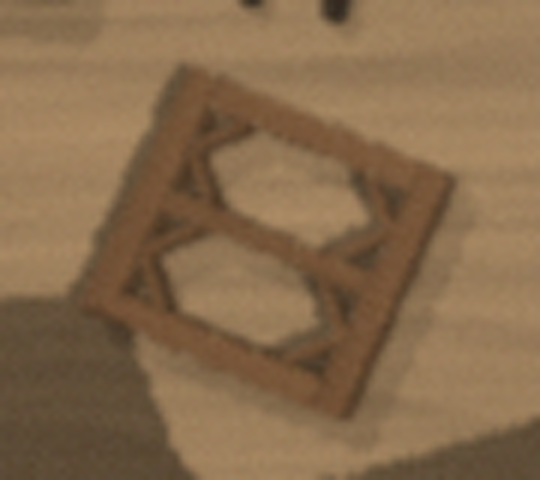

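View pics/z_sc.png

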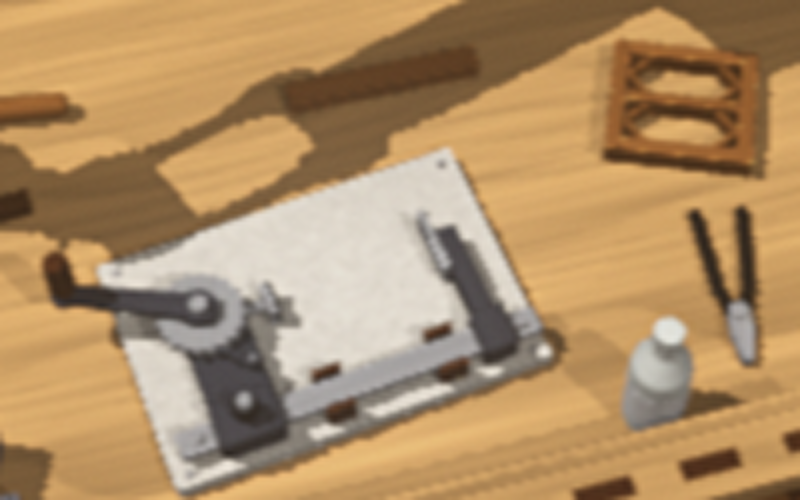

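```bash
cat > h.py <<'E'
import numpy as np, cv2
def cloud(c):
    z=c["z_map"];K=c["mtx"];T=c["world_from_camera"]
    v,u=np.mgrid[:z.shape[0],:z.shape[1]]
    P=np.stack([(u-K[0,2])/K[0,0]*z,(v-K[1,2])/K[1,1]*z,z,np.ones_like(z)],-1)
    W=(P@T.T)[...,:3]; W[z==0]=np.nan
    return W
def ray(c,uv,h):
    K=c["mtx"];T=c["world_from_camera"];uv=np.atleast_2d(np.asarray(uv,float))
    d=np.c_[(uv[:,0]-K[0,2])/K[0,0],(uv[:,1]-K[1,2])/K[1,1],np.ones(len(uv))]@T[:3,:3].T
    o=T[:3,3]; return o+d*((h-o[2])/d[:,2])[:,None]
def px(c,X):
    T=np.linalg.inv(c["world_from_camera"]);p=T[:3,:3]@np.asarray(X,float)+T[:3,3];q=c["mtx"]@p;return q[:2]/q[2]
E
python3 - <<'E'
from h import *
c=np.load("top0.npz"); W=cloud(c); im=c["image"].astype(int)
print("bench z", np.nanmedian(W[260:330,200:330,2]))
print("board z", np.nanmedian(W[190:205,250:290,2]))
# board corners from zoom
z=np.array([(42,108),(88,465),(622,398),(568,42)])/4.6+[210,122]-0.4
B=ray(c,z,0.018); print(np.round(B,4)); 
for i in range(4): print(np.linalg.norm(B[i]-B[(i+1)%4]))
# white mask -> minAreaRect
hsv=cv2.cvtColor(c["image"],cv2.COLOR_RGB2HSV)
for y,x in [(195,270),(220,150),(187,364),(150,290)]: print(hsv[y,x],W[y,x])
for name in ("scene0","top0"):
    d=np.load(name+".npz");print(name,d["z_map"].shape,d["z_map"][d["z_map"]>0].min())
E
```

```text
bench z -4.193650577510866e-05
board z 0.018002748301940485
[[ 0.7094  0.0881  0.018 ]
 [ 0.4742  0.0595  0.018 ]
 [ 0.5112 -0.2826  0.018 ]
 [ 0.7484 -0.26    0.018 ]]
0.23691105905935575
0.3441827017079491
0.23830082302981065
0.35028979602963767
[ 18  17 181] [ 0.55396507 -0.06324946  0.0185316 ]
[ 14 131 121] [0.48587992 0.28980619 0.01974568]
[ 13 131  68] [ 0.55557906 -0.3084735   0.12438317]
[ 16  24 139] [ 0.6892     -0.12652054  0.02187485]
scene0 (384, 512) 1.2556788
top0 (384, 512) 0.53442305
```

```bash
python3 - <<'E'
from h import *
for n in ("top","scene"):
    c=np.load(n+"0.npz"); W=cloud(c)
    b=(W[...,2]>0.014)&(W[...,2]<0.021)&(W[...,0]>.44)&(W[...,0]<.78)&(abs(W[...,1]+.1)<.22)
    hsv=cv2.cvtColor(c["image"],cv2.COLOR_RGB2HSV)
    b&=hsv[...,1]<45
    P=W[b][:,:2].astype(np.float32); r=cv2.minAreaRect(P*1000); print(n,"board",r)
    f=(W[...,2]>0.018)&(W[...,2]<0.03)&(np.hypot(W[...,0]-.486,W[...,1]-.29)<.12)
    P=W[f][:,:2].astype(np.float32); print("frame",cv2.minAreaRect(P*1000),P.mean(0),f.sum())
    g=(W[...,2]>0.08)&(W[...,2]<0.135)&(np.hypot(W[...,0]-.556,W[...,1]+.308)<.04)
    print("grip pts",g.sum(),W[g].mean(0),W[g].min(0),W[g].max(0))
    t=g&(W[...,2]>.121); print(" top",t.sum(),W[t].mean(0) if t.any() else 0)
E
```

```text
top board ((611.4486694335938, -96.67337036132812), (238.62608337402344, 349.0931091308594), 6.260368824005127)
frame ((487.5115051269531, 293.708251953125), (141.88909912109375, 129.9250030517578), 66.35951232910156) [0.4863539  0.29394343] 1215
grip pts 103 [ 0.56012756 -0.30869402  0.11382873] [ 0.55018859 -0.32256717  0.08140337] [ 0.57295046 -0.30025576  0.1269476 ]
 top 52 [ 0.56173216 -0.31232555  0.12364152]
scene board ((615.5482788085938, -96.356201171875), (240.6277313232422, 348.49267578125), 6.194390773773193)
frame ((491.1845703125, 292.01849365234375), (139.8426513671875, 136.45144653320312), 66.34918975830078) [0.49307722 0.29267916] 583
grip pts 76 [ 0.5697915  -0.31324023  0.10953808] [ 0.55528704 -0.32521798  0.08015636] [ 0.57789139 -0.30118454  0.13063836]
 top 22 [ 0.56515901 -0.31439331  0.12418511]
```

```bash
python3 - <<'E'
from h import *
a=np.radians(6.23); R=np.array([[np.cos(a),-np.sin(a)],[np.sin(a),np.cos(a)]])
for n,cen in (("top",(.6114,-.0967)),("scene",(.6155,-.0964))):
    c=np.load(n+"0.npz"); W=cloud(c)
    L=(W[...,:2]-cen)@R; h=W[...,2]
    m=(abs(L[...,0])<.13)&(L[...,1]>-.31)&(L[...,1]<.19)
    print(n)
    def st(nm,s): 
        if s.sum(): print(nm,s.sum(),np.round(np.nanpercentile(L[s]*1000,[1,50,99],axis=0),1).tolist(), "h",np.round(np.percentile(h[s]*1000,[5,50,95]),1))
    st("jaw arm",m&(h>.040)&(h<.056)&(L[...,1]>.05))
    st("bar",m&(h>.025)&(h<.045)&(abs(L[...,1])<.05)&(L[...,0]>.03))
    st("pad?",m&(h>.036)&(h<.048)&(abs(L[...,1]+.05)<.06)&(L[...,0]<.03)&(L[...,0]>-.06))
    st("high",m&(h>.073)&(h<.09)&(L[...,0]<.06)&(L[...,1]>-.2))
    st("arm",m&(h>.063)&(h<.0725)&(L[...,1]<-.1))
    st("grip",m&(h>.118)&(h<.13))
E
```

```text
top
jaw arm 552 [[-38.8, 64.0], [63.4, 126.4], [111.1, 160.4]] h [41.1 46.2 51.7]
bar 357 [[68.0, -49.2], [89.1, -7.6], [111.9, 49.1]] h [32.7 38.2 43.6]
pad? 118 [[-30.2, -89.9], [-7.7, -60.6], [29.1, -35.5]] h [36.4 43.9 47.2]
high 45 [[-75.3, -199.2], [-17.5, -108.4], [-8.2, -97.0]] h [73.1 75.7 87.8]
arm 330 [[-83.1, -306.9], [-38.6, -150.1], [86.5, -101.1]] h [64.9 69.3 72. ]
grip 61 [[-83.7, -219.0], [-73.3, -207.8], [-61.8, -198.4]] h [119.1 123.1 125.9]
scene
jaw arm 347 [[-41.8, 55.1], [69.1, 123.6], [111.0, 157.5]] h [40.7 46.  52.1]
bar 260 [[52.5, -49.3], [89.3, -9.1], [113.9, 47.8]] h [27.3 37.5 43.6]
pad? 61 [[-30.9, -108.6], [-0.7, -59.0], [29.4, -36.4]] h [38.  43.  47.2]
high 40 [[-68.5, -196.1], [-27.1, -126.9], [-2.3, -96.2]] h [73.3 75.  80. ]
arm 208 [[-74.4, -301.6], [-37.2, -143.9], [96.6, -100.6]] h [63.9 68.3 71.9]
grip 30 [[-83.5, -220.6], [-72.8, -211.8], [-61.6, -199.9]] h [118.4 123.  125.7]
```

```bash
python3 - <<'E'
from h import *
a=np.radians(6.23); R=np.array([[np.cos(a),-np.sin(a)],[np.sin(a),np.cos(a)]])
for n,cen in (("top",(.6114,-.0967)),("scene",(.6155,-.0964))):
    c=np.load(n+"0.npz")
    for hh in (.046,.08):
        # output: 2px/mm ; col = (0.19 - ly), row=(0.13-lx)
        out=np.float32([[0,0],[760,0],[760,500],[0,500]])
        src=[]
        for u,v in out:
            ly=.18-u/2000; lx=.13-v/2000
            xy=R@[lx,ly]+cen; src.append(px(c,[xy[0],xy[1],hh]))
        M=cv2.getPerspectiveTransform(np.float32(src),out)
        o=cv2.warpPerspective(c["image"][:,:,::-1],M,(760,500),flags=cv2.INTER_CUBIC)
        for k in range(-15,19,1):
            u=int((.18-k/100)*2000); cv2.line(o,(u,0),(u,500),(0,255,255) if k%5 else (0,0,255),1) if k%5==0 else cv2.line(o,(u,490),(u,500),(0,255,255),1)
        for k in range(-10,14):
            v=int((.13-k/100)*2000); cv2.line(o,(0,v),(760 if k%5==0 else 8,v),(0,0,255) ,1)
        cv2.imwrite(f"pics/w_{n}_{int(hh*1000)}.png",o)
E
```

```text
(no output)
```

View pics/w_top_46.png

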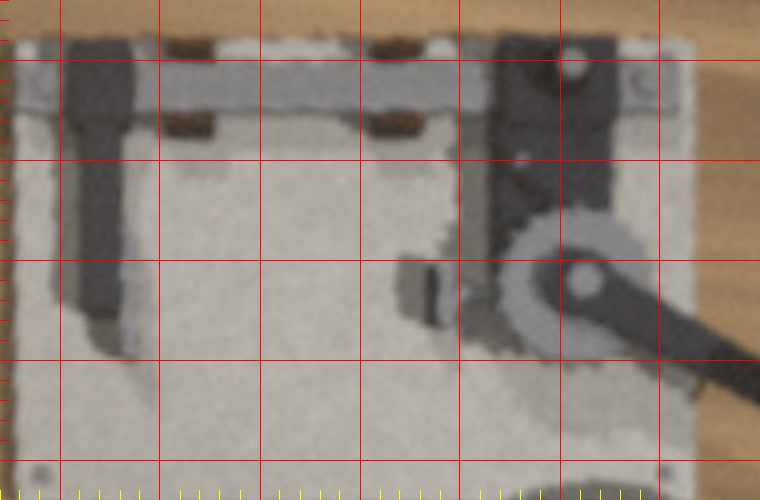

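View pics/w_top_80.png

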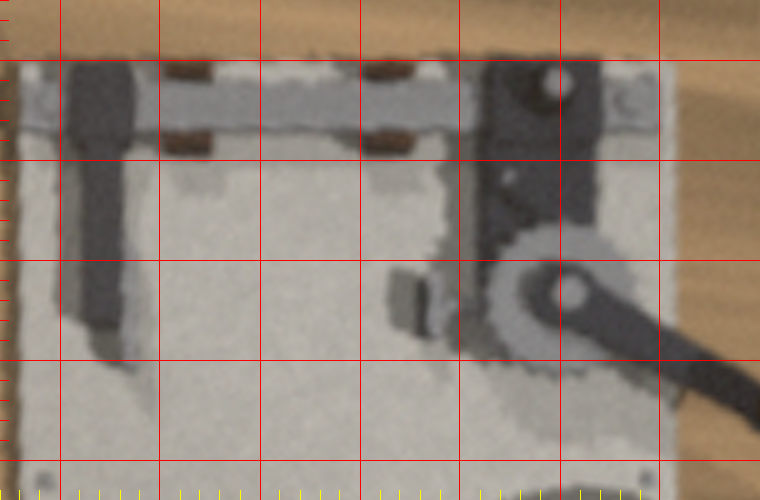

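View pics/w_scene_46.png

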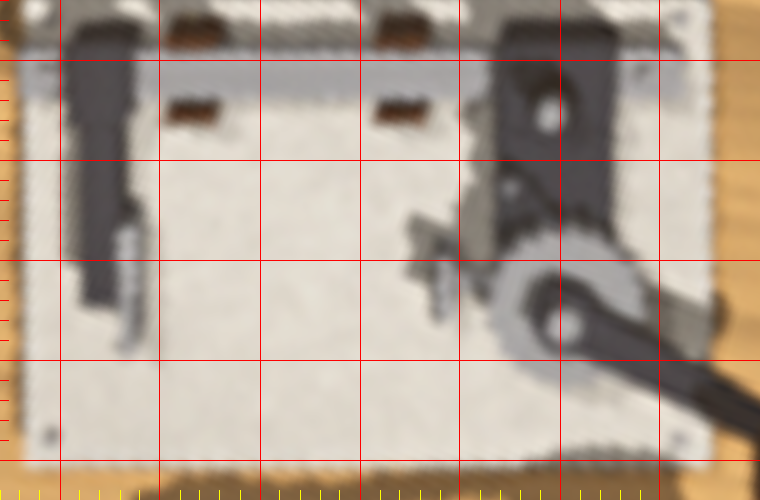

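The top views put the jaw face at about u=130, the pad face at u=427 and the pivot cap at (568,292). That gives a pad gap of about 148 mm and a lever start angle of about 29°. Next I'll work out the moves.

```bash
cat >> h.py <<'E'
from scipy.spatial.transform import Rotation as Ro
A=np.radians(6.23); RS=np.array([[np.cos(A),-np.sin(A)],[np.sin(A),np.cos(A)]])
ORG=np.array([.6135,-.0966])+RS@[-.0155,.0405]   # station origin, mean of cameras
def st2w(x,y): return ORG+RS@[x,y]
def w2st(p): return RS.T@(np.asarray(p[:2])-ORG)
def yaw(R): z=R.as_matrix()[:,2]; return np.degrees(np.arctan2(z[1],z[0]))
def plan(pos,zyaw):
    """from measured pose to tool-down pose with tool z at heading zyaw deg"""
    from workcell import bot
    s=bot.read_state(); R=Ro.from_rotvec(s["tcp_rot"])
    z=np.array([np.cos(np.radians(zyaw)),np.sin(np.radians(zyaw)),0]);y=np.array([0,0,-1.]);x=np.cross(y,z)
    T=Ro.from_matrix(np.c_[x,y,z])
    print("pos",np.round(s["tool_pos"],4),"zyaw",round(yaw(R),2),"q",np.round(s["q"],3),"t",s["time"],"F",np.round(s["wrist_force"],1),"w",round(s["width"],3))
    d=np.array(pos)-s["tool_pos"]
    print("tool shift (current axes)",np.round(R.inv().apply(d),4)," (target axes)",np.round(T.inv().apply(d),4),"rotvec",np.round((R.inv()*T).as_rotvec(),4))
E
python3 - <<'E'
from h import *
print(ORG, st2w(0,0))
plan([.489,.293,.2],-23.65)
plan([.489,.293,.2],156.35)
E
```

```text
[ 0.59369648 -0.05802124] [ 0.59369648 -0.05802124]
pos [ 0.2883 -0.6096  0.2301] zyaw -64.69 q [-1.166  0.265  1.605  0.     1.274 -0.037] t 0.1 F [0.3 0.1 0.2] w 1.001
tool shift (current axes) [-0.5673  0.0316 -0.7301]  (target axes) [-0.9073  0.0301 -0.1783] rotvec [ 0.0019 -0.7162 -0.0008]
pos [ 0.2883 -0.6096  0.2301] zyaw -64.69 q [-1.166  0.265  1.605  0.     1.274 -0.037] t 0.1 F [0.3 0.1 0.2] w 1.001
tool shift (current axes) [-0.5673  0.0316 -0.7301]  (target axes) [0.9073 0.0301 0.1783] rotvec [1.0000e-03 2.4253e+00 2.5000e-03]
```

```bash
python3 -m handwheel '[[0,0,0,0,-0.179,0,0.48],[0,0,0,0,-0.179,0,0.48],[0,0,0,0,-0.179,0,0.48],[0,0,0,0,-0.179,0,0.48],[-0.05,0,0,0,0,0,0.48],[-0.057,0,0,0,0,0,0.48],[-0.057,0,0,0,0,0,0.48],[-0.057,0,0,0,0,0,0.48]]' && python3 -m handwheel '[[-0.057,0,0,0,0,0,0.48],[-0.057,0,0,0,0,0,0.48],[-0.057,0,0,0,0,0,0.48],[-0.057,0,0,0,0,0,0.48],[-0.057,0,0,0,0,0,0.48],[-0.057,0,0,0,0,0,0.48],[-0.057,0,0,0,0,0,0.48],[-0.057,0,0,0,0,0,0.48]]' && python3 -c "
from h import *
plan([.489,.293,.1],-23.65)"
```

```text
time: 1.1
tool_pos: [0.3775, -0.4059, 0.2307]
tcp_rot: [-0.984, 1.508, -1.506]
wrist_force: [0.4, 0.5, 1.0]
width: 0.481
time: 2.1
tool_pos: [0.5605, 0.0117, 0.2309]
tcp_rot: [-0.985, 1.507, -1.506]
wrist_force: [-0.1, -0.5, -0.3]
width: 0.482
pos [0.5605 0.0117 0.2309] zyaw -23.66 q [-0.023  0.049  1.852 -0.     1.242  0.389] t 2.1 F [-0.1 -0.5 -0.3] w 0.482
tool shift (current axes) [-0.229   0.1309 -0.1783]  (target axes) [-0.229   0.1309 -0.1783] rotvec [ 0.0003 -0.0001  0.0003]
```

```bash
python3 -m handwheel '[[-0.05,0.0,-0.02,0,0,0,0.48],[-0.05,0.0,-0.03,0,0,0,0.48],[-0.05,0.0,-0.03,0,0,0,0.48],[-0.05,0.03,-0.03,0,0,0,0.48],[-0.029,0.035,-0.04,0,0,0,0.48],[0,0.035,-0.028,0,0,0,0.48],[0,0.03,0,0,0,0,0.48],[0,0,0,0,0,0,0.48]]' && python3 - <<'E'
from h import *
from workcell import optics
plan([.489,.293,.005],-23.65)
for n in("scene","top"):
    c=optics.read_camera(n); np.savez(n+"1.npz",**c)
    im=c["image"][:,:,::-1]
    u,v=px(c,[.489,.293,.05]).astype(int); print(n,u,v)
    cv2.imwrite(f"pics/{n}1.png",cv2.resize(im[max(v-60,0):v+60,max(u-80,0):u+80],None,fx=5,fy=5,interpolation=cv2.INTER_CUBIC))
E
```

```text
time: 3.1
tool_pos: [0.4865, 0.2873, 0.0994]
tcp_rot: [-0.993, 1.508, -1.507]
wrist_force: [0.5, 0.5, 0.1]
width: 0.481
pos [0.4865 0.2873 0.0994] zyaw -23.61 q [ 0.489  0.181  1.964 -0.     1.005  0.901] t 3.1 F [0.5 0.5 0.1] w 0.481
tool shift (current axes) [-0.0068  0.0943  0.0005]  (target axes) [-0.0063  0.0944  0.    ] rotvec [0.0045 0.0007 0.0057]
scene 325 160
top 145 218
```

View pics/scene1.png

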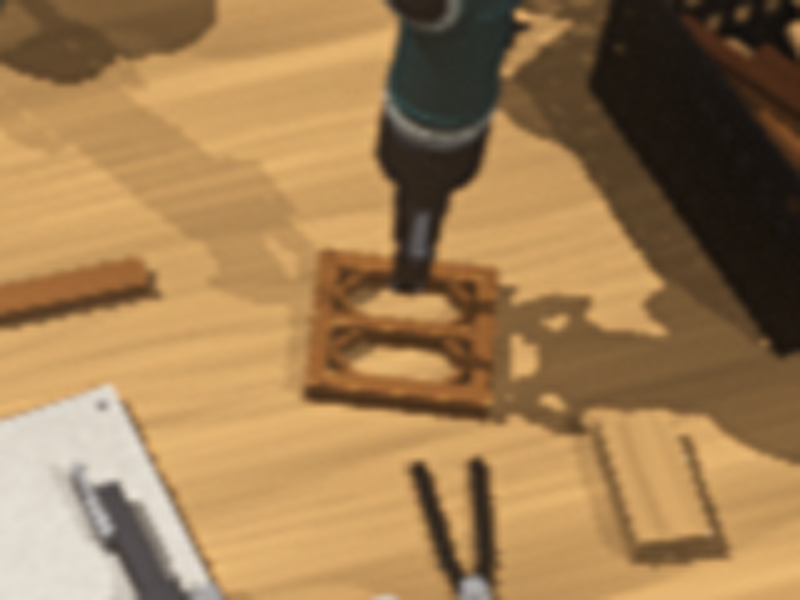

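View pics/top1.png

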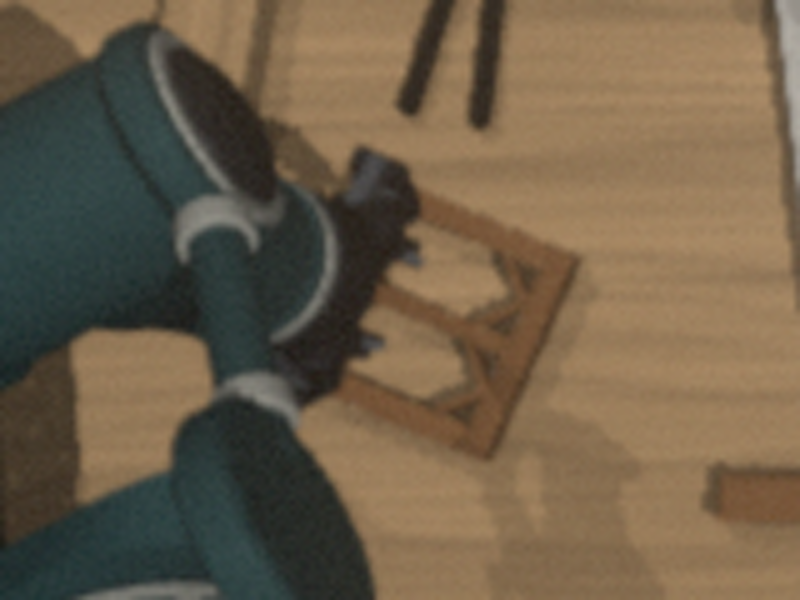

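```bash
python3 - <<'E'
from h import *
c=np.load("top1.npz")
tips=np.array([(414,262),(376,348)])/5+[65,158]-.4
print(ray(c,tips,.105), ray(c,tips,.105).mean(0))
c=np.load("scene1.npz"); print(ray(c,np.array([(410,290)])/5+[245,100]-.4,.102))
print("expected finger (far) ", np.array([.4865,.2873])+.025*np.array([.916,-.401]))
E
```

```text
[[0.50608428 0.27235653 0.105     ]
 [0.46019204 0.29146063 0.105     ]] [0.48313816 0.28190858 0.105     ]
[[0.51189604 0.28236201 0.102     ]]
expected finger (far)  [0.5094   0.277275]
```

```bash
python3 -m handwheel '[[-0.004,0.02,0,0,0,0,0.48],[0,0.025,0,0,0,0,0.48],[0,0.025,0,0,0,0,0.48],[0,0.015,0,0,0,0,0.48],[0,0,0,0,0,0,0.48],[0,0,0,0,0,0,0.48]]' && python3 - <<'E'
from h import *
from workcell import optics
plan([.489,.293,.005],-23.65)
for n in("scene","top"):
    c=optics.read_camera(n); np.savez(n+"2.npz",**c)
    im=c["image"][:,:,::-1]
    u,v=px(c,[.489,.293,.03]).astype(int)
    cv2.imwrite(f"pics/{n}2.png",cv2.resize(im[v-40:v+40,u-50:u+50],None,fx=6,fy=6,interpolation=cv2.INTER_CUBIC))
E
```

```text
time: 3.95
tool_pos: [0.4921, 0.2924, 0.0185]
tcp_rot: [-0.983, 1.506, -1.506]
wrist_force: [0.0, 0.2, 0.2]
width: 0.478
pos [0.4921 0.2924 0.0185] zyaw -23.67 q [0.493 0.293 2.001 0.    0.846 0.906] t 3.95 F [0.  0.2 0.2] w 0.478
tool shift (current axes) [ 0.0007  0.0135 -0.003 ]  (target axes) [ 0.0007  0.0135 -0.003 ] rotvec [-0.001  -0.0004 -0.0013]
```

View pics/scene2.png

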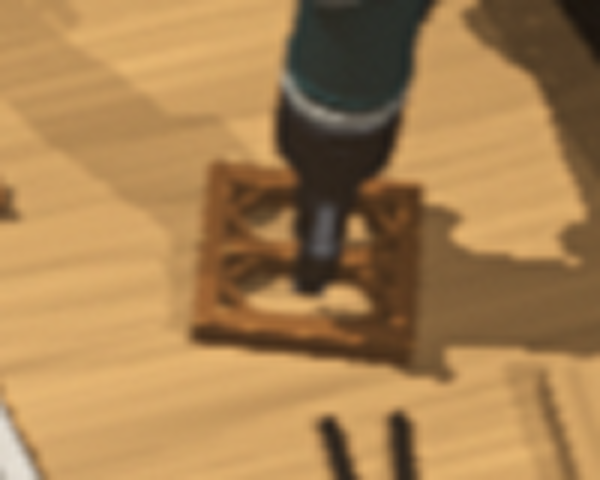

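View pics/top2.png

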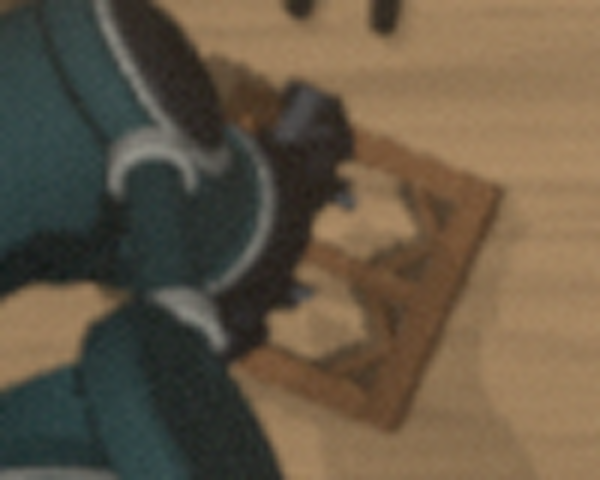

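The pads straddle the middle bar (top crop: pads at (345,192) and (300,293), bar at about (325,250)). I'll lower and close lightly.

```bash
python3 -m handwheel '[[0,0.0065,0,0,0,0,0.48],[0,0.0065,0,0,0,0,0.48],[0,0,0,0,0,0,0.35],[0,0,0,0,0,0,0.25],[0,0,0,0,0,0,0.15],[0,0,0,0,0,0,0.05],[0,0,0,0,0,0,0.05],[0,0,0,0,0,0,0.05]]' 25 && python3 -c "
from h import *
plan([.489,.293,.005],-23.65)"
```

```text
time: 5.05
tool_pos: [0.4912, 0.2921, 0.0048]
tcp_rot: [-0.984, 1.507, -1.507]
wrist_force: [-0.8, 0.5, 0.8]
width: 0.135
pos [0.4912 0.2921 0.0048] zyaw -23.66 q [0.493 0.312 2.008 0.    0.822 0.906] t 5.05 F [-0.8  0.5  0.8] w 0.135
tool shift (current axes) [ 0.0001 -0.0002 -0.0024]  (target axes) [ 0.0001 -0.0002 -0.0024] rotvec [-0.0001 -0.0002 -0.0002]
```

```bash
python3 -m handwheel '[[0,-0.01,0,0,0,0,0.05],[0,-0.025,0,0,0,0,0.05],[0,-0.03,0,0,0,0,0.05],[0,-0.03,0,0,0,0,0.05],[0,-0.025,0,0,0,0,0.05],[0,0,0,0,0,0,0.05],[0,0,0,0,0,0,0.05],[0,0,0,0,0,0,0.05]]' && cat > meas.py <<'E'
import sys
from h import *
from workcell import optics,bot
def frame(tag,zc):
    s=bot.read_state()
    for n in("scene","top"):
        c=optics.read_camera(n); np.savez(n+tag+".npz",**c); W=cloud(c)
        hsv=cv2.cvtColor(c["image"],cv2.COLOR_RGB2HSV)
        p=s["tool_pos"]
        m=(abs(W[...,2]-zc)<.006)&(np.hypot(W[...,0]-p[0],W[...,1]-p[1])<.11)&(hsv[...,1]>95)&(hsv[...,0]<22)
        P=(W[m][:,:2]*1000).astype(np.float32)
        print(n,m.sum(),"rect",cv2.minAreaRect(P),"h med",np.median(W[m][:,2]))
        u,v=px(c,[p[0],p[1],zc]).astype(int)
        o=c["image"][:,:,::-1].copy(); o[m]=(0,255,0)
        k=np.hstack([o[max(v-50,0):v+50,max(u-60,0):u+60],c["image"][max(v-50,0):v+50,max(u-60,0):u+60,::-1]])
        cv2.imwrite(f"pics/m_{n}{tag}.png",cv2.resize(k,None,fx=3.3,fy=3.3,interpolation=cv2.INTER_CUBIC))
E
python3 - <<'E'
from meas import *
plan([0.5937,-.058,.15],6.23)
frame("3",.139)
E
```

```text
time: 6.05
tool_pos: [0.49, 0.2914, 0.1229]
tcp_rot: [-0.988, 1.508, -1.507]
wrist_force: [-0.7, -0.2, -2.2]
width: 0.129
pos [0.49   0.2914 0.1229] zyaw -23.67 q [ 0.493  0.161  1.938 -0.     1.046  0.906] t 6.05 F [-0.7 -0.2 -2.2] w 0.129
tool shift (current axes) [ 0.2784 -0.0269  0.2352]  (target axes) [ 0.3585 -0.0271  0.0652] rotvec [ 0.0026 -0.5218  0.0019]
scene 628 rect ((493.8515625, 289.9199523925781), (140.16629028320312, 138.0076904296875), 66.51847839355469) h med 0.14006023552778446
top 933 rect ((490.6360778808594, 291.0263977050781), (140.83717346191406, 129.66995239257812), 66.46123504638672) h med 0.14164263256668552
```

```bash
python3 - <<'E'
import cv2,numpy as np
a=cv2.imread("pics/m_scene3.png");b=cv2.imread("pics/m_top3.png");print(a.shape,b.shape)
w=min(a.shape[1],b.shape[1]);cv2.imwrite("pics/m3.png",cv2.resize(np.vstack([a[:,:w],b[:,:w]]),None,fx=.9,fy=.9))
E
```

```text
(330, 792, 3) (330, 792, 3)
```

View pics/m3.png

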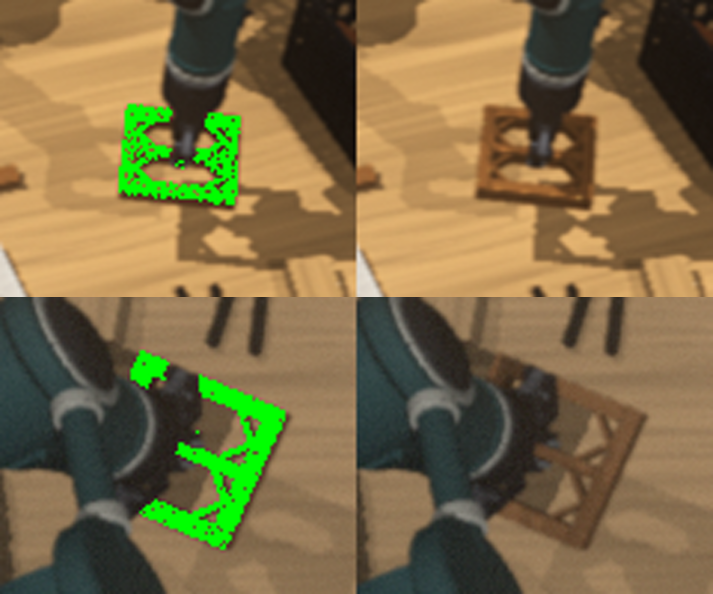

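```bash
sed -i 's/\[.6135,-.0966\]/[.6122,-.0966]/' h.py && python3 - <<'E'
from h import *
c=np.load("top0.npz");W=cloud(c);m=(W[...,2]>.1)&(abs(W[...,0]-.7)<.15)&(abs(W[...,1]-.16)<.08);print(W[m].mean(0),W[m].max(0))
print(ORG); x,y=st2w(0,-.002)
plan([x,y,.2],6.23)
E
python3 -m handwheel '[[0,-0.015,0,0,-0.087,0,0.05],[0,-0.02,0,0,-0.087,0,0.05],[0,-0.02,0,0,-0.087,0,0.05],[0,-0.02,0,0,-0.087,0,0.05],[0,0,0,0,-0.087,0,0.05],[0,0,0,0,-0.087,0,0.05],[0,0,0,0,0,0,0.05],[0,0,0,0,0,0,0.05]]'; python3 - <<'E'
from h import *
x,y=st2w(0,-.002)
plan([x,y,.2],6.23)
E
```

```text
[0.77619713 0.15735842 0.12420645] [0.7992721  0.18035528 0.15296713]
[ 0.59239648 -0.05802124]
pos [0.4902 0.2915 0.1232] zyaw -23.66 q [ 0.493  0.161  1.937 -0.     1.046  0.906] t 6.15 F [-0.3 -0.1 -2.4] w 0.139
tool shift (current axes) [ 0.2811 -0.0766  0.2347]  (target axes) [ 0.3606 -0.0768  0.0636] rotvec [ 0.0022 -0.5217  0.0016]
time: 7.15
tool_pos: [0.4909, 0.2919, 0.1991]
tcp_rot: [-1.259, 1.13, -1.129]
wrist_force: [-0.0, -0.4, -2.7]
width: 0.138
pos [0.4909 0.2919 0.1991] zyaw 6.17 q [ 0.493  0.092  1.865 -0.     1.185  0.385] t 7.15 F [-0.  -0.4 -2.7] w 0.138
tool shift (current axes) [ 0.3608 -0.0008  0.0633]  (target axes) [ 0.3609 -0.0009  0.0629] rotvec [ 0.0009 -0.0011  0.0004]
```

```bash
python3 -m handwheel '[[0.03,0,0.008,0,0,0,0.05],[0.05,0,0.008,0,0,0,0.05],[0.055,0,0.01,0,0,0,0.05],[0.055,0,0.01,0,0,0,0.05],[0.055,0,0.01,0,0,0,0.05],[0.055,0,0.01,0,0,0,0.05],[0.041,0,0.007,0,0,0,0.05],[0.02,0,0,0,0,0,0.05]]' && python3 -m handwheel '[[0,0.02,0,0,0,0,0.05],[0,0.035,0,0,0,0,0.05],[0,0.035,0,0,0,0,0.05],[0,0.025,0,0,0,0,0.05],[0,0.01,0,0,0,0,0.05],[0,0,0,0,0,0,0.05],[0,0,0,0,0,0,0.05],[0,0,0,0,0,0,0.05]]' && python3 - <<'E'
from meas import *
x,y=st2w(0,-.002)
plan([x,y,.024],6.23)
frame("4",.091)
a=cv2.imread("pics/m_scene4.png");b=cv2.imread("pics/m_top4.png")
w=min(a.shape[1],b.shape[1]);cv2.imwrite("pics/m4.png",cv2.resize(np.vstack([a[:,:w],b[:,:w]]),None,fx=.9,fy=.9))
E
```

```text
time: 8.15
tool_pos: [0.5934, -0.0621, 0.1994]
tcp_rot: [-1.258, 1.131, -1.131]
wrist_force: [-0.1, 0.7, -1.9]
width: 0.132
time: 9.15
tool_pos: [0.5942, -0.06, 0.0762]
tcp_rot: [-1.257, 1.126, -1.13]
wrist_force: [-0.4, 0.4, -1.9]
width: 0.132
pos [ 0.5942 -0.06    0.0762] zyaw 6.25 q [-0.142  0.258  1.917  0.     0.964 -0.251] t 9.15 F [-0.4  0.4 -1.9] w 0.132
tool shift (current axes) [-0.0002  0.0522 -0.0017]  (target axes) [-0.0001  0.0522 -0.0016] rotvec [-0.0026  0.0003  0.0006]
scene 553 rect ((598.009765625, -60.046363830566406), (133.4477081298828, 140.90133666992188), 5.498946666717529) h med 0.093076446519049
top 195 rect ((589.8751831054688, -74.88456726074219), (127.46829223632812, 77.15449523925781), 82.63806915283203) h med 0.09466700963886288
```

View pics/m4.png

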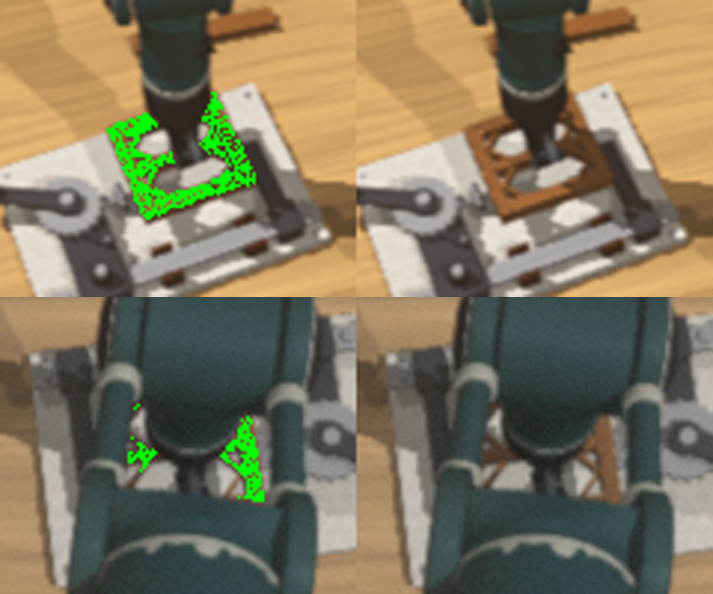

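The frame is held level and square, above the gap between the pad and the fixed jaw. I'll lower it to about 6 mm above the board and check the gaps.

```bash
python3 -m handwheel '[[0,0.012,-0.001,0,0,0,0.05],[0,0.014,0,0,0,0,0.05],[0,0.012,0,0,0,0,0.05],[0,0.008,0,0,0,0,0.05],[0,0,0,0,0,0,0.05],[0,0,0,0,0,0,0.05]]' && python3 - <<'E'
from meas import *
x,y=st2w(0,-.002)
plan([x,y,.024],6.23)
frame("5",.044+.005)
c=np.load("scene5.npz");u,v=px(c,[x,y,.03]).astype(int);im=c["image"][:,:,::-1]
cv2.imwrite("pics/z5.png",cv2.resize(im[v-45:v+45,u-60:u+60],None,fx=6.5,fy=6.5,interpolation=cv2.INTER_CUBIC))
E
```

```text
time: 10.0
tool_pos: [0.5924, -0.0601, 0.0289]
tcp_rot: [-1.258, 1.128, -1.129]
wrist_force: [-0.5, -0.2, -2.0]
width: 0.134
pos [ 0.5924 -0.0601  0.0289] zyaw 6.24 q [-0.143  0.316  1.945  0.     0.88  -0.252] t 10.0 F [-0.5 -0.2 -2. ] w 0.134
tool shift (current axes) [-0.0001  0.0049  0.0002]  (target axes) [-0.0001  0.0049  0.0002] rotvec [-0.0005  0.0002  0.0001]
scene 509 rect ((610.312255859375, -59.420936584472656), (155.74264526367188, 141.2975616455078), 4.259418964385986) h med 0.04757771527968946
top 170 rect ((584.5433959960938, -70.47697448730469), (56.66331100463867, 119.4793701171875), 3.4606359004974365) h med 0.048012285990448045
```

View pics/z5.png

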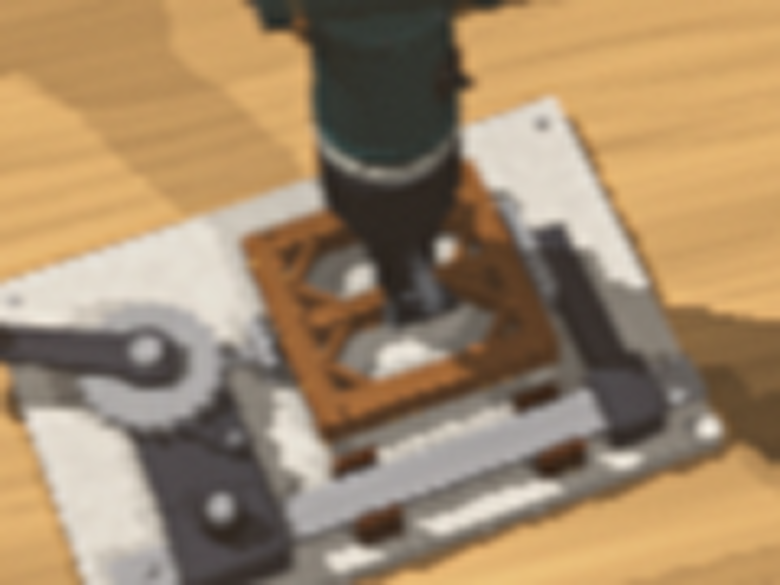

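```bash
python3 - <<'E'
from h import *
def warp(c,hh,f):
    out=np.float32([[0,0],[760,0],[760,480],[0,480]]); src=[]
    for u,v in out:  # 4px/mm, station frame: y=.095-u/4000, x=.06-v/4000
        xy=st2w(.06-v/4000,.095-u/4000); src.append(px(c,[*xy,hh]))
    o=cv2.warpPerspective(c["image"][:,:,::-1],cv2.getPerspectiveTransform(np.float32(src),out),(760,480),flags=cv2.INTER_CUBIC)
    for ys in (.072,.068,-.072,-.076): u=int((.095-ys)*4000); cv2.line(o,(u,0),(u,40),(0,0,255),1); cv2.line(o,(u,440),(u,480),(0,0,255),1)
    cv2.imwrite(f,o)
warp(np.load("scene5.npz"),.046,"pics/ws5.png")
warp(np.load("top5.npz"),.046,"pics/wt5.png")
E
```

```text
(no output)
```

View pics/ws5.png

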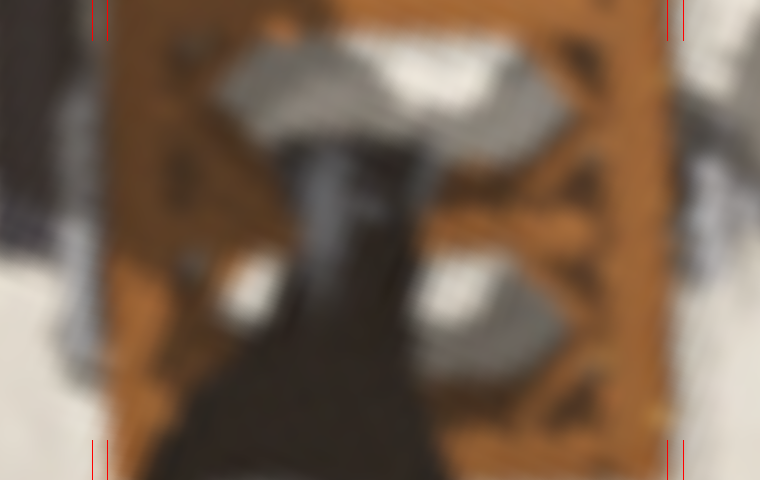

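View pics/wt5.png

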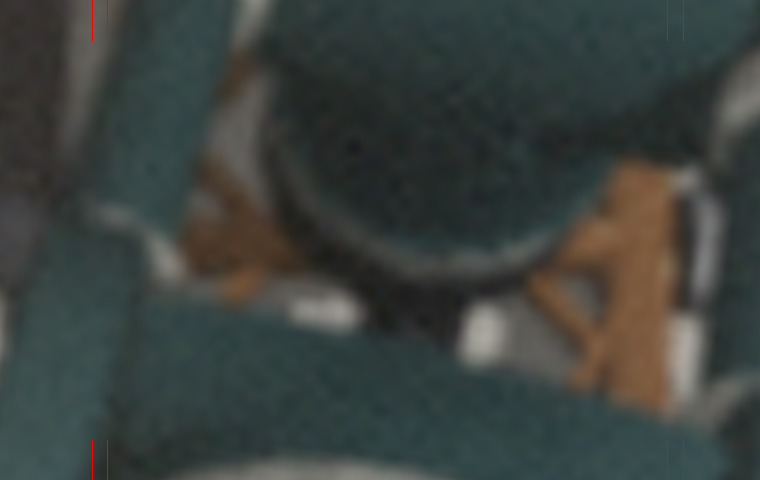

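```bash
python3 -m handwheel '[[0,0.0015,0,0,0,0,0.05],[0,0.0015,0,0,0,0,0.05],[0,0.001,0,0,0,0,0.05],[0,0.0005,0,0,0,0,0.05],[0,0,0,0,0,0,0.05]]' && python3 -m handwheel '[[0,0.0005,0,0,0,0,0.05],[0,0,0,0,0,0,0.05]]'
```

```text
time: 10.72
tool_pos: [0.592, -0.06, 0.0241]
tcp_rot: [-1.259, 1.129, -1.128]
wrist_force: [0.4, 0.2, -1.5]
width: 0.13
time: 10.98
tool_pos: [0.592, -0.0601, 0.0236]
tcp_rot: [-1.259, 1.129, -1.128]
wrist_force: [-0.2, 0.2, -1.8]
width: 0.136
```

```bash
python3 -m handwheel '[[0,0.0005,0,0,0,0,0.05],[0,0,0,0,0,0,0.05]]' ; python3 -m handwheel '[[0,0.0004,0,0,0,0,0.05],[0,0,0,0,0,0,0.05]]'; python3 -m handwheel '[[0,0.0004,0,0,0,0,0.05],[0,0,0,0,0,0,0.05]]'
```

```text
time: 11.22
tool_pos: [0.592, -0.0601, 0.0231]
tcp_rot: [-1.259, 1.129, -1.128]
wrist_force: [-0.9, -0.4, -2.4]
width: 0.137
time: 11.48
tool_pos: [0.5921, -0.0601, 0.0228]
tcp_rot: [-1.259, 1.128, -1.129]
wrist_force: [0.5, 0.1, -1.8]
width: 0.132
time: 11.72
tool_pos: [0.5921, -0.0601, 0.0228]
tcp_rot: [-1.259, 1.128, -1.129]
wrist_force: [-2.7, 0.7, 2.5]
width: 0.137
```

Contact: the vertical force rose from -1.8 to +2.5 N. I'll release by opening to 0.48.

```bash
python3 -m handwheel '[[0,0,0,0,0,0,0.2],[0,0,0,0,0,0,0.3],[0,0,0,0,0,0,0.45],[0,0,0,0,0,0,0.48],[0,0,0,0,0,0,0.48],[0,-0.01,0,0,0,0,0.48],[0,-0.02,0,0,0,0,0.48],[0,-0.03,0,0,0,0,0.48]]' && python3 -m handwheel '[[0,-0.04,0,0,0,0,0.48],[0,-0.05,0,0,0,0,0.7],[0,-0.02,0,0,0,0,0.7],[0,0,0,0,0,0,0.7]]' && python3 - <<'E'
from h import *
g=st2w(-.12*np.sin(np.radians(29)),-.145-.12*np.cos(np.radians(29)));print("grip",g,"pivot",st2w(0,-.145))
plan([*g,.2],0)
E
```

```text
time: 12.72
tool_pos: [0.5917, -0.06, 0.0835]
tcp_rot: [-1.259, 1.129, -1.128]
wrist_force: [-0.1, 0.7, 0.1]
width: 0.477
time: 13.22
tool_pos: [0.5936, -0.0603, 0.1954]
tcp_rot: [-1.256, 1.124, -1.132]
wrist_force: [-0.9, -0.1, 0.5]
width: 0.697
grip [ 0.56168792 -0.31281282] pivot [ 0.60813187 -0.20216491]
pos [ 0.5936 -0.0603  0.1954] zyaw 6.25 q [-0.143  0.139  1.821  0.     1.177 -0.252] t 13.225 F [-0.9 -0.1  0.5] w 0.697
tool shift (current axes) [ 0.2476 -0.0046 -0.0592]  (target axes) [ 0.2525 -0.0046 -0.0319] rotvec [-0.0053  0.109   0.001 ]
```

```bash
python3 -m handwheel '[[0,0,0,0,0.09,0,0.7],[0,0,0,0,0.14,0,0.7],[0,0,0,0,0.14,0,0.7],[0,0,0,0,0.137,0,0.7],[0,0,0,0,0,0,0.7]]' && python3 - <<'E'
from h import *
from workcell import optics
g=st2w(-.12*np.sin(np.radians(29)),-.145-.12*np.cos(np.radians(29)))
plan([*g,.16],6.23-29)
c=optics.read_camera("top");np.savez("top6.npz",**c);cv2.imwrite("pics/top6.png",cv2.resize(c["image"][:,:,::-1][90:260,200:400],None,fx=4,fy=4,interpolation=cv2.INTER_CUBIC))
c=optics.read_camera("scene");np.savez("scene6.npz",**c);cv2.imwrite("pics/scene6.png",cv2.resize(c["image"][:,:,::-1][140:270,150:330],None,fx=4.4,fy=4.4,interpolation=cv2.INTER_CUBIC))
E
```

```text
time: 13.85
tool_pos: [0.5905, -0.0599, 0.1898]
tcp_rot: [-0.998, 1.498, -1.493]
wrist_force: [0.5, 0.2, 0.2]
width: 0.701
pos [ 0.5905 -0.0599  0.1898] zyaw -22.72 q [-0.143  0.144  1.826 -0.     1.176  0.254] t 13.85 F [0.5 0.2 0.2] w 0.701
tool shift (current axes) [0.2444 0.0298 0.0712]  (target axes) [0.2444 0.0298 0.0713] rotvec [0.0041 0.0009 0.0011]
```

View pics/scene6.png

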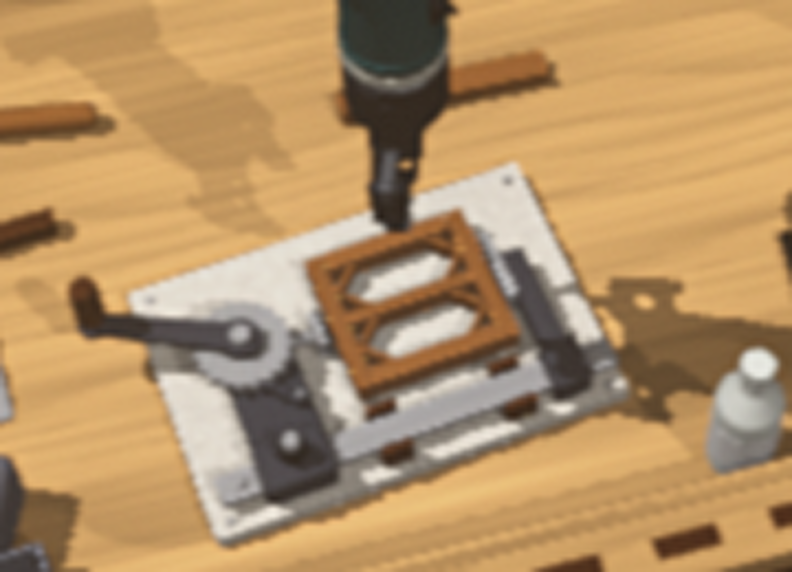

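The frame lies flat and free between the pad and the jaw; the grip is at about (85,295) in this crop. Next I go to the lever grip.

```bash
python3 -m handwheel '[[0.02,0,0.006,0,0,0,0.7],[0.04,0,0.013,0,0,0,0.7],[0.05,0,0.015,0,0,0,0.7],[0.05,0,0.015,0,0,0,0.7],[0.05,0.01,0.015,0,0,0,0.7],[0.034,0.02,0.007,0,0,0,0.7],[0,0,0,0,0,0,0.7],[0,0,0,0,0,0,0.7]]' && python3 - <<'E'
from h import *
from workcell import optics
g=st2w(-.12*np.sin(np.radians(29)),-.145-.12*np.cos(np.radians(29)))
plan([*g,.082],6.23-29)
c=optics.read_camera("top");np.savez("top7.npz",**c);a=cv2.resize(c["image"][:,:,::-1][130:230,310:410],None,fx=3.9,fy=3.9,interpolation=cv2.INTER_CUBIC)
c=optics.read_camera("scene");np.savez("scene7.npz",**c);b=cv2.resize(c["image"][:,:,::-1][150:250,125:225],None,fx=3.9,fy=3.9,interpolation=cv2.INTER_CUBIC)
cv2.imwrite("pics/g7.png",np.hstack([a,b]))
E
```

```text
time: 14.95
tool_pos: [0.5625, -0.3129, 0.1623]
tcp_rot: [-0.994, 1.497, -1.496]
wrist_force: [-0.8, 1.2, -1.1]
width: 0.703
pos [ 0.5625 -0.3129  0.1623] zyaw -22.84 q [-0.547  0.255  1.745  0.     1.141 -0.148] t 14.95 F [-0.8  1.2 -1.1] w 0.703
tool shift (current axes) [ 0.0002  0.0803 -0.0007]  (target axes) [ 0.0002  0.0803 -0.0008] rotvec [ 0.0005 -0.0011 -0.0004]
```

View pics/g7.png

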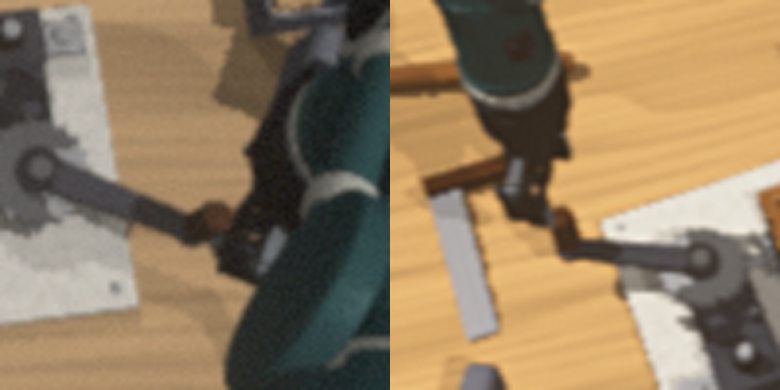

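```bash
python3 -m handwheel '[[0,0.015,0,0,0,0,0.7],[0,0.015,0,0,0,0,0.7],[0,0.015,0,0,0,0,0.7],[0,0,0,0,0,0,0.7],[0,0,0,0,0,0,0.7]]' && python3 - <<'E'
from h import *
from workcell import optics
g=st2w(-.12*np.sin(np.radians(29)),-.145-.12*np.cos(np.radians(29)))
plan([*g,.082],6.23-29)
c=optics.read_camera("top");a=cv2.resize(c["image"][:,:,::-1][130:230,310:410],None,fx=3.9,fy=3.9,interpolation=cv2.INTER_CUBIC)
c=optics.read_camera("scene");b=cv2.resize(c["image"][:,:,::-1][150:250,125:225],None,fx=3.9,fy=3.9,interpolation=cv2.INTER_CUBIC)
cv2.imwrite("pics/g8.png",np.hstack([a,b]))
E
```

```text
time: 15.68
tool_pos: [0.563, -0.3125, 0.1172]
tcp_rot: [-0.994, 1.496, -1.496]
wrist_force: [-0.7, 0.3, 0.5]
width: 0.701
pos [ 0.563  -0.3125  0.1172] zyaw -22.8 q [-0.545  0.296  1.782 -0.     1.063 -0.147] t 15.675 F [-0.7  0.3  0.5] w 0.701
tool shift (current axes) [ 0.0008  0.0352 -0.0011]  (target axes) [ 0.0008  0.0352 -0.0011] rotvec [ 0.0003 -0.0005 -0.    ]
```

View pics/g8.png

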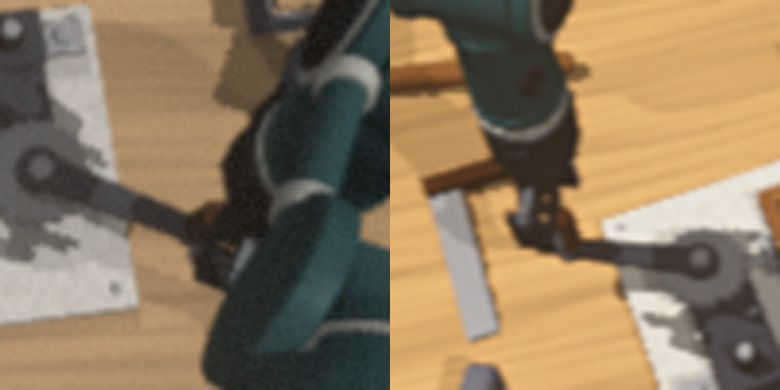

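```bash
python3 -m handwheel '[[0,0.015,0,0,0,0,0.7],[0,0.018,-0.001,0,0,0,0.7],[0,0,0,0,0,0,0.55],[0,0,0,0,0,0,0.4],[0,0,0,0,0,0,0.3],[0,0,0,0,0,0,0.2],[0,0,0,0,0,0,0.2],[0,0,0,0,0,0,0.2]]' 50 && python3 - <<'E'
from h import *
from workcell import optics
g=st2w(-.12*np.sin(np.radians(29)),-.145-.12*np.cos(np.radians(29)))
plan([*g,.082],6.23-29)
c=optics.read_camera("top");np.savez("top9.npz",**c);a=cv2.resize(c["image"][:,:,::-1][130:230,290:390],None,fx=3.9,fy=3.9,interpolation=cv2.INTER_CUBIC)
c=optics.read_camera("scene");np.savez("scene9.npz",**c);b=cv2.resize(c["image"][:,:,::-1][150:250,125:225],None,fx=3.9,fy=3.9,interpolation=cv2.INTER_CUBIC)
cv2.imwrite("pics/g9.png",np.hstack([a,b]))
E
```

```text
time: 16.77
tool_pos: [0.5623, -0.3124, 0.085]
tcp_rot: [-0.994, 1.495, -1.497]
wrist_force: [-2.8, -0.4, 2.6]
width: 0.271
pos [ 0.5623 -0.3124  0.085 ] zyaw -22.81 q [-0.546  0.327  1.807 -0.     1.006 -0.148] t 16.775 F [-2.8 -0.4  2.6] w 0.271
tool shift (current axes) [ 0.0006  0.003  -0.0003]  (target axes) [ 0.0006  0.003  -0.0003] rotvec [-0.0008 -0.0006  0.0002]
```

View pics/g9.png

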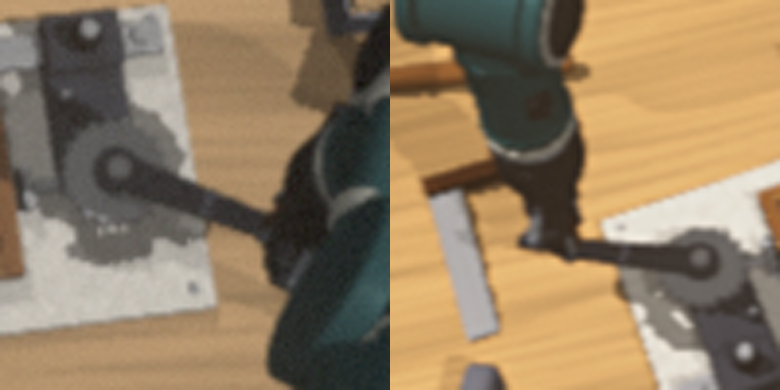

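The grip is held (opening 23 mm) at (0.5623, -0.3124), 28.8° by my geometry. Now I'll swing at 3° per row about the pivot, watching the force.

```bash
cat > lev.py <<'E'
from h import *
from workcell import bot
s=bot.read_state(); p=s["tool_pos"]; P0=np.array([.5623,-.3124]); PV=st2w(0,-.145)
r=p[:2]-PV; l=RS.T@r; th=np.degrees(np.arctan2(-l[0],-l[1]))
R=Ro.from_rotvec(s["tcp_rot"]); f=R.inv().apply(s["wrist_force"])
print("chord",round(np.linalg.norm(p[:2]-P0),4),"swing",round(th-28.8,1),"r",round(np.linalg.norm(r),4),"yaw swing",round(-22.81-yaw(R),1),"F tool xyz",np.round(f,1),"w",round(s["width"],3),"z",round(p[2],4),"t",s["time"])
E
python3 -m handwheel '[[0,0,-0.0063,0,0.0524,0,0.2],[-0.0002,0,-0.0063,0,0.0524,0,0.2]]' >/dev/null; python3 lev.py
python3 -m handwheel '[[-0.0002,0,-0.0063,0,0.0524,0,0.2],[-0.0002,0,-0.0063,0,0.0524,0,0.2]]' >/dev/null; python3 lev.py
python3 -m handwheel '[[-0.0002,0,-0.0063,0,0.0524,0,0.2]]' >/dev/null; python3 lev.py
python3 -m handwheel '[[-0.0002,0,-0.0063,0,0.0524,0,0.2]]' >/dev/null; python3 lev.py
python3 -m handwheel '[[-0.0002,0,-0.0063,0,0.0524,0,0.2]]' >/dev/null; python3 lev.py
```

```text
chord 0.012 swing 5.8 r 0.1193 yaw swing 6.1 F tool xyz [-0.4 -1.   2.2] w 0.274 z 0.085 t 17.125
chord 0.0231 swing 11.1 r 0.1192 yaw swing 12.0 F tool xyz [0.7 1.4 5.4] w 0.272 z 0.0851 t 17.375
chord 0.0289 swing 13.9 r 0.1192 yaw swing 15.0 F tool xyz [-0.1  2.8  6.5] w 0.274 z 0.0852 t 17.5
chord 0.0354 swing 17.0 r 0.1192 yaw swing 18.0 F tool xyz [0.5 2.2 6.2] w 0.271 z 0.0851 t 17.625
chord 0.0419 swing 20.2 r 0.1193 yaw swing 21.0 F tool xyz [ 4.5 -0.6  1.8] w 0.277 z 0.0851 t 17.75
```

First click: the push dropped from 6.2 to 1.8 N at about 18°. On I go.

```bash
for i in 1 ; do
python3 -m handwheel '[[-0.0002,0,-0.0063,0,0.0524,0,0.2],[-0.0002,0,-0.0063,0,0.0524,0,0.2]]' >/dev/null; python3 lev.py
python3 -m handwheel '[[-0.0002,0,-0.0063,0,0.0524,0,0.2],[-0.0002,0,-0.0063,0,0.0524,0,0.2]]' >/dev/null; python3 lev.py
python3 -m handwheel '[[-0.0002,0,-0.0063,0,0.0524,0,0.2]]' >/dev/null; python3 lev.py
python3 -m handwheel '[[-0.0002,0,-0.0063,0,0.0524,0,0.2]]' >/dev/null; python3 lev.py
python3 -m handwheel '[[-0.0002,0,-0.0063,0,0.0524,0,0.2],[-0.0002,0,-0.0063,0,0.0524,0,0.2]]' >/dev/null; python3 lev.py
python3 -m handwheel '[[-0.0002,0,-0.0063,0,0.0524,0,0.2],[-0.0002,0,-0.0063,0,0.0524,0,0.2]]' >/dev/null; python3 lev.py
python3 -m handwheel '[[-0.0002,0,-0.0063,0,0.0524,0,0.2]]' >/dev/null; python3 lev.py
python3 -m handwheel '[[-0.0002,0,-0.0063,0,0.0524,0,0.2]]' >/dev/null; python3 lev.py
done
```

```text
chord 0.0547 swing 26.5 r 0.1193 yaw swing 27.1 F tool xyz [0.7 0.6 5.3] w 0.271 z 0.0851 t 18.0
chord 0.0661 swing 32.1 r 0.1192 yaw swing 33.0 F tool xyz [1.5 1.5 7.6] w 0.27 z 0.0851 t 18.25
chord 0.0721 swing 35.2 r 0.1193 yaw swing 36.0 F tool xyz [2.4 1.4 7.6] w 0.274 z 0.0851 t 18.375
chord 0.0786 swing 38.5 r 0.1193 yaw swing 39.1 F tool xyz [-4.  -0.3 -6. ] w 0.271 z 0.085 t 18.5
chord 0.0903 swing 44.5 r 0.1192 yaw swing 45.1 F tool xyz [ 2.5 -0.2  7.8] w 0.268 z 0.0851 t 18.75
chord 0.1011 swing 50.2 r 0.1192 yaw swing 51.0 F tool xyz [ 3.   0.8 11.3] w 0.272 z 0.0851 t 19.0
chord 0.1067 swing 53.1 r 0.1192 yaw swing 54.0 F tool xyz [ 3.2  1.  11.3] w 0.272 z 0.0851 t 19.125
chord 0.1129 swing 56.4 r 0.1194 yaw swing 57.0 F tool xyz [ 4.8 -8.2  6.2] w 0.274 z 0.085 t 19.25
```

```bash
python3 -m handwheel '[[-0.0002,0,-0.0063,0,0.0524,0,0.2],[-0.0002,0,-0.0063,0,0.0524,0,0.2]]' >/dev/null; python3 lev.py
python3 -m handwheel '[[-0.0002,0,-0.0063,0,0.0524,0,0.2],[-0.0002,0,-0.0063,0,0.0524,0,0.2]]' >/dev/null; python3 lev.py
python3 -m handwheel '[[-0.0002,0,-0.0063,0,0.0524,0,0.2]]' >/dev/null; python3 lev.py
python3 -m handwheel '[[-0.0002,0,-0.0063,0,0.0524,0,0.2]]' >/dev/null; python3 lev.py
python3 -m handwheel '[[0,0,0,0,0,0,0.2],[0,0,0,0,0,0,0.2]]' >/dev/null; python3 lev.py
```

```text
chord 0.124 swing 62.7 r 0.1192 yaw swing 63.1 F tool xyz [ 3.5 -1.6  9.9] w 0.276 z 0.0851 t 19.5
chord 0.1339 swing 68.3 r 0.1192 yaw swing 69.0 F tool xyz [ 4.9 -1.  12.4] w 0.273 z 0.085 t 19.75
chord 0.1391 swing 71.4 r 0.1192 yaw swing 72.0 F tool xyz [ 3.1 -1.8 13.7] w 0.27 z 0.085 t 19.875
chord 0.1448 swing 74.7 r 0.1191 yaw swing 75.1 F tool xyz [-6.6 -3.1 -0.4] w 0.273 z 0.085 t 20.0
chord 0.1454 swing 75.1 r 0.1192 yaw swing 75.1 F tool xyz [ 3.1 -4.   6.2] w 0.269 z 0.085 t 20.25
```

Fourth click: the push fell from 13.7 N at about 72°. I'll go 3° further into the accepted window (chord about 0.151), then check.

```bash
python3 -m handwheel '[[-0.0001,0,-0.0031,0,0.0262,0,0.2],[-0.0001,0,-0.0031,0,0.0262,0,0.2],[0,0,0,0,0,0,0.2],[0,0,0,0,0,0,0.2],[0,0,0,0,0,0,0.2]]' >/dev/null; python3 lev.py
python3 - <<'E'
from meas import *
for n in ("scene","top"):
    c=optics.read_camera(n); np.savez(n+"10.npz",**c)
    if n=="scene": cv2.imwrite("pics/end_s.png",cv2.resize(c["image"][:,:,::-1][140:270,150:330],None,fx=4.4,fy=4.4,interpolation=cv2.INTER_CUBIC))
    else: cv2.imwrite("pics/end_t.png",cv2.resize(c["image"][:,:,::-1][120:240,200:370],None,fx=4.6,fy=4.6,interpolation=cv2.INTER_CUBIC))
    W=cloud(c);hsv=cv2.cvtColor(c["image"],cv2.COLOR_RGB2HSV)
    m=(W[...,2]>.036)&(W[...,2]<.049)&(np.hypot(W[...,0]-.592,W[...,1]+.058)<.1)&(hsv[...,1]>95)&(hsv[...,0]<22)
    r=cv2.minAreaRect((W[m][:,:2]*1000).astype(np.float32)); print(n,m.sum(),r,"station",w2st(np.array(r[0])/1000),"h",np.median(W[m][:,2]))
E
```

```text
chord 0.1499 swing 77.9 r 0.1191 yaw swing 78.0 F tool xyz [ 2.9 -4.2  7.3] w 0.275 z 0.085 t 20.875
scene 661 ((606.336181640625, -55.01432800292969), (155.4215545654297, 141.16241455078125), 5.597864151000977) station [0.01418368 0.00147642] h 0.04106395786397776
top 948 ((602.8154907226562, -56.36430358886719), (150.6458740234375, 138.3143310546875), 6.346270561218262) station [0.01053729 0.00051648] h 0.04175428755563032
```

View pics/end_s.png

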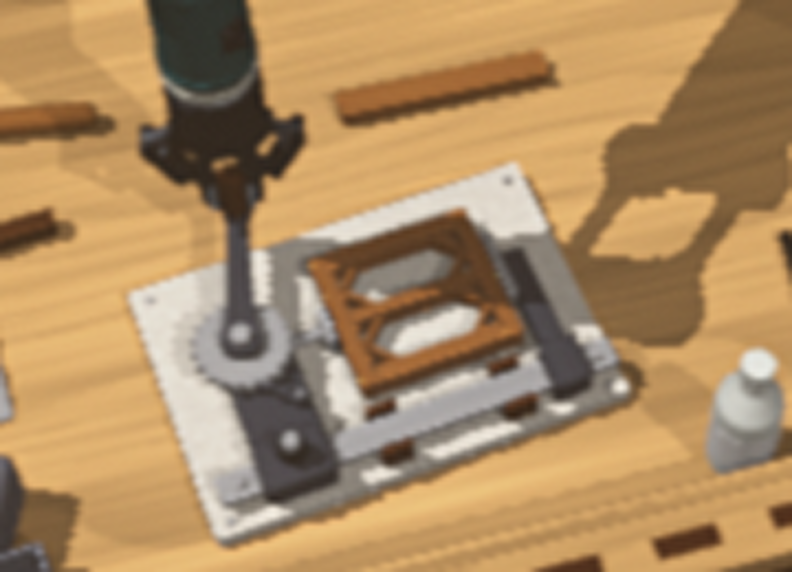

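View pics/end_t.png

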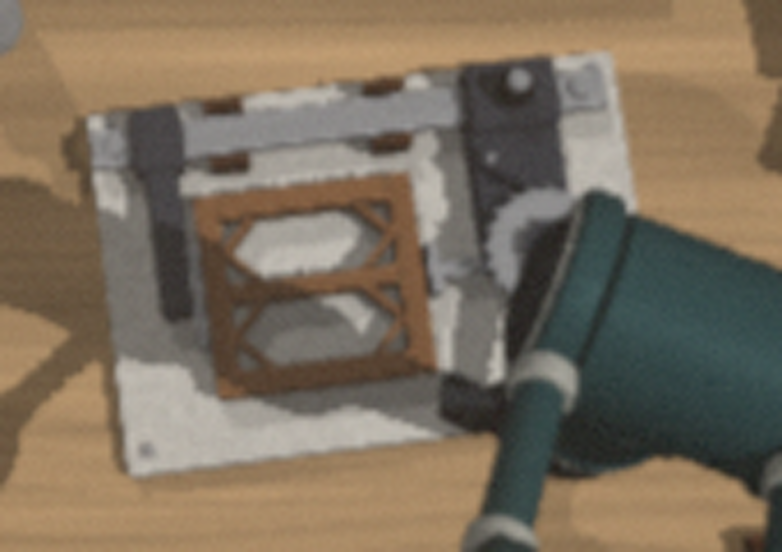

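```bash
python3 - <<'E'
from h import *
c=np.load("top10.npz")
q=np.array([(195,200),(405,175),(437,370),(218,398)])/4.6+[200,120]-.4
C=ray(c,q,.042);print(w2st(C.mean(0)),[w2st(k).round(4).tolist() for k in C])
W=cloud(c);hsv=cv2.cvtColor(c["image"],cv2.COLOR_RGB2HSV)
L=np.stack([w2st(p) for p in W.reshape(-1,3)]).reshape(W.shape[:2]+(2,))
m=(W[...,2]>.036)&(W[...,2]<.047)&(abs(L[...,0])<.075)&(abs(L[...,1])<.085)&(hsv[...,1]>95)&(hsv[...,0]<22)
m=cv2.morphologyEx(m.astype(np.uint8),cv2.MORPH_OPEN,np.ones((2,2)))>0
r=cv2.minAreaRect((W[m][:,:2]*1000).astype(np.float32));print(r,w2st(np.array(r[0])/1000))
E
python3 lev.py
```

```text
[-0.00199897  0.00162584] [[0.062, 0.0695], [0.0614, -0.0656], [-0.0656, -0.0679], [-0.0658, 0.0706]]
((589.4723510742188, -62.079437255859375), (125.83222961425781, 138.0828094482422), 6.778465747833252) [-0.00334726 -0.0037169 ]
chord 0.1499 swing 77.9 r 0.1192 yaw swing 78.0 F tool xyz [ 3.5 -3.6  7.1] w 0.276 z 0.085 t 20.975
```

```bash
python3 - <<'E'
from h import *
def warp(c,hh):
    out=np.float32([[0,0],[760,0],[760,290],[0,290]]); src=[]
    for u,v in out:
        xy=st2w(.03-v/4000,.095-u/4000); src.append(px(c,[*xy,hh]))
    o=cv2.warpPerspective(c["image"][:,:,::-1],cv2.getPerspectiveTransform(np.float32(src),out),(760,290),flags=cv2.INTER_CUBIC)
    for ys in (.072,-.068,-.076): u=int((.095-ys)*4000); cv2.line(o,(u,0),(u,20),(0,0,255),1); cv2.line(o,(u,270),(u,290),(0,0,255),1)
    return o
cv2.imwrite("pics/we.png",np.vstack([warp(np.load("scene10.npz"),.043),warp(np.load("top10.npz"),.043)]))
E
```

```text
(no output)
```

View pics/we.png

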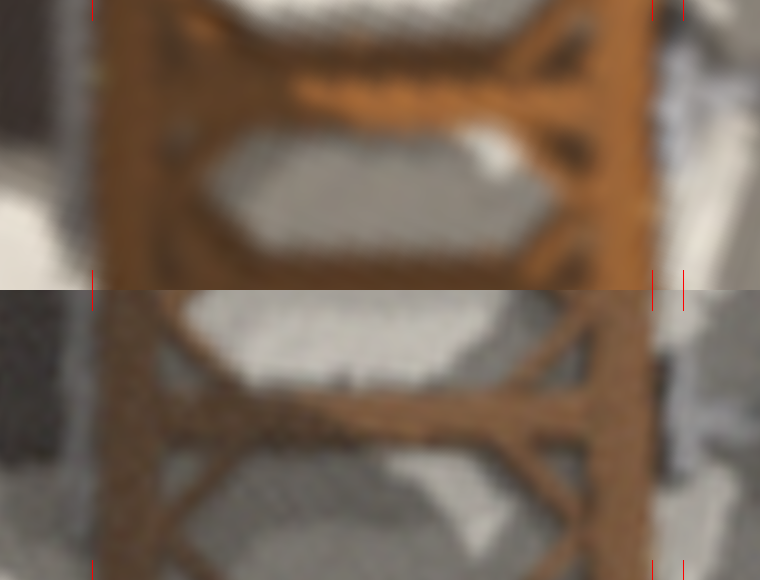

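Both views agree: the frame edge sits on the jaw face (u≈95) and the rubber pad is against its other side (u≈655). The lever is 78° on, with the grip held. Handing in.

```bash
python3 - <<'E'
from workcell import workorder
print(workorder.finish_job())
E
python3 lev.py
```

```text
the job is handed in; nothing more can be done
None
the job is handed in; nothing more can be done
```

The frame is set in the clamp and the lever is four clicks on. I handed the job in at about 21 s with the gripper still holding the lever grip; no verdict was reported.

- **Frame:** I gripped it by its middle bar at 25 N, set it down flat and square between the pad and the fixed jaw, and let go.
- **Lever:** I swung the grip 78°. The push dropped at four clicks, near 18°, 36°, 54° and 72°. The grip ended 0.150 m from its start, inside the 0.147–0.164 m window, with no fifth click.
- **Last check on the frame:** both camera views show it flush against the fixed jaw with the pad against its other side. Its centre is about 2 mm off the clamp line and about 1.6 mm along y; touching the jaw would be 2 mm.
- **Checks that disagreed:**
  - One colour-mask measurement put the frame at y = −3.7 mm. I set it aside because the flattened views and the frame's corners contradicted it.
  - Two wider masks gave an x that was too large because they picked up the brown blocks on the bar.
- **Not measured directly:**
  - The pad force on the frame was not measured. The push before each click rose to about 14 N by the fourth, which fits the pad spring being compressed.
  - The gripper read 23 mm on the 25 mm grip, but it did not slip.
- **Bystanders:** I saw no contact with any of them, but did not measure their positions again at the end.

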